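# Turn a guide shaft end for end in its snap-in holder

### The arm

A 6-joint arm with a two-finger parallel gripper is mounted at the origin on the work surface. World frame = base frame: x ahead of the robot, y to its left, z up, the work surface at z = 0. Lengths are in m, angles in degrees, forces in N, time in s.
With the tool pointing down it reaches from about 0.35 to 0.725 m from the base axis. Payload 6 kg.
Tool frame: the origin (TCP) lies between the finger pads; the fingertips stand 25 mm ahead of it and the grasp point (between the pads) lies 6 mm ahead of it (arm.tcp_to_tips is the distance from the TCP to the fingertips, in m); z points along the fingers, y is the direction in which the jaws open and shut (so a half turn about z gives the same grasp; the last joint's range is limited). The gripper opens to 85 mm and grips with 20 to 120 N. Pads are 22 mm wide; open, the fingers measure 114 mm over their backs; the gripper's body (76 mm by 85 mm) begins 54 mm behind the grasp point. The pads swing forward as they close: fully open they stand 13 mm farther back than shut.
Start: joints at [94.464, 2.303, 4.859, 0, -92.561, -19.12], TCP at [0.152, 0.58, 0.256] pointing down, gripper open.
Joint ranges: [-146.85, 146.85], [-73.84, 115.35], [-62.03, 85.46], [-188.31, 113.3], [-161.28, -10.13], [-171.36, 171.36]. Speed limits (degrees/s): [147.25, 147.25, 172.46, 180, 180, 180].

### API

Orientations are given as a 3x3 rotation matrix whose columns are the frame's x, y, z axes.
In Python, from station import arm gives the robot as it stands.
- The arm moves only by the shell command python3 -m inch 'ROWS' [FORCE]. ROWS is JSON, a list of rows, each a list of 5 numbers: the finger opening in cm, from 0 to 8.54, then the shift along the tool's x, y, z in cm, then the turn about the tool's z in rad. In form: [[gripper, x, y, z, roll], ...]. A call has 1 to 10 rows; each row is the pose to reach, as a shift and turn from the pose commanded when the call began, along the tool's axes at that moment; what a row does not reach only later rows make up. A row lasts 1/10 s, in which the tool goes at most 50 mm and 8.59 degrees, less where a joint would pass 70% of its speed; a pose out of reach is approached as far as the arm can. A call with a gripper value outside its range is refused whole. The fingers move at their own pace and stop on an object; FORCE is the grip in N (left out, the last holds). Time passes only in rows, so rows that repeat a pose let the fingers close. It gives the time, the measured TCP pose, the force and the opening at its end, in the units of the state.
- arm.get_state(): the state, without advancing time (a new reading comes with each control period).
- arm.camera(name): name is "side" or "top" or "wrist"; returns (picture, depth): 384x512x3 uint8, red, green, blue; 384x512 float32, m along the optical axis (not along the pixel's ray), 0 where there is no reading.
- arm.camera_params(name): a dict with "mtx" (3x3 intrinsics, pixels), "dist_coeffs" ([k1, k2, p1, p2, k3] as OpenCV has them; the pictures are not rectified), "eye" and "rotation" of the camera in the world. Camera axes: x right, y up, looking along -z (the intrinsics and any distortion apply to the point x, -y, -z); pixel columns grow to the right and rows downward; lengths in m; the calibration is good to about 2 mm. A picture is of the moment at which its call begins: read the wrist's pose just before it. camera_params takes no time and is no camera call; for the wrist camera it gives the pose at the moment of the call.
- arm.sign_off(): hands the job in, once; it reports no verdict.
Trained networks look in the newest picture that a camera, given by its name, has taken for a name from the list of things; names that differ only in an ending like _2 or _b are one class to them, and where a whole thing is asked for, a point or a joint stands for the part that bears it (a point fixed in the world has none). Each returns a list of dicts, best first, with "conf" (0 to 1); they miss things now and then, are a little off and sometimes report something else, mostly with a low value. They report only what shows in the picture. A call takes as long as a camera call.
- arm.recognise(camera, label): "box" ([left, top, right, bottom] as shares, 0 to 1, of the picture: columns of its width, rows of its height, round what is visible of it).
The state is a dict: "t": time; "joint_pos": joint angles; "qd": joint speeds; "joint_torque": joint torques, N m; "position": TCP position; "ee_rot": TCP orientation; "force": force on the tool from outside, world axes, zero at the start; "torque": the same for the moment, N m; "grip_width": finger opening in m.
Only numpy, scipy, OpenCV 4.12 (cv2) and the standard library are available. Lean on these libraries where they do the work, as an engineer would, in place of code of your own. Each camera call takes 0.05 s, during which the arm holds its last target.

### The job

The guide shaft of the specimen cutter is worn at one end: pull it up out of its two sprung clips, turn it end for end so that its collar comes to the other end of the holder, and snap it fully home in both clips again, pushed gently along until its end rests against the sprung pad of the end stop. Do not knock the two sensor masts, do not ram the stop, and leave the mouse, the screwdriver and the jar where they are.

Things in the scene. Friction and masses are not known exactly. Their poses are not given: they have to be found in the camera images.
- shaft: loose bare aluminium round bar, 28 mm diameter, 200 mm long, about 0.34 kg, with a steel collar (44 mm diameter, 12 mm thick) on one end. Origin at the bar's middle, on its axis; x runs along the bar to the collar end (collar at x = 88 to 100 mm). It starts in both clips, collar towards the holder's +x, clear of the stop; it may roll about its axis. Grasp it in the 94 mm between the clips
- collar (a point): the middle of the shaft's collar, on the bar's axis, 94 mm from the middle of the shaft
- holder: fixed holder on the bench: dark grey base plate 320 x 170 x 12 mm (x, y, z) with two aluminium clips. Origin at the centre of its underside, on the bench; x runs along the seated shaft, z up
- clip_a (a point): middle of the clip on the holder's +x side, on the seated shaft's axis, 55 mm from the middle; 16 mm wide along x, 76 mm across, top 89 mm above the bench. A V saddle below and on each side a sprung steel jaw whose round lip grips over the bar; the lips are 24 mm apart when shut and each gives 7 mm
- clip_b (a point): the same clip on the -x side. From above, the bar meets the lips with its axis 18 mm over its seat, is past their narrowest 9 mm over it, and then drops into the V with a light push. Snapping in or pulling out takes about 10 to 20 N for both clips together
- seat (a point): the middle of the seat on the holder: where the axis of a seated shaft runs, 70 mm above the bench, midway between the clips; x axis as the holder's
- blank: a low fixed steel block, 20 x 56 x 14 mm, on the base plate at the end that has no stop, top 26 mm above the bench, below the shaft; nothing to do with it
- mast_a: fixed sensor mast, a round post 18 mm in diameter with a 24 mm square black head, top 175 mm above the bench. Origin on its axis at its foot, 12 mm above the bench. It stands about 68 mm along and 67 mm to the side of the holder's centre, inside the circle a turning shaft sweeps
- mast_b: the second sensor mast, the same, at the diagonally opposite corner of the holder
- mouse: bystander: black and grey computer mouse, 105 x 60 x 33 mm, origin under its centre
- driver: bystander: screwdriver lying on the bench
- jar: bystander: glass jar 64 mm in diameter and 80 mm high, origin under its centre
- stop: fixed end stop at either end of the holder, 141 to 144 mm from its centre: an upright steel plate 10 x 56 x 105 mm. Origin at the centre of its underside, 12 mm above the bench. A bolt runs through it at the seated shaft's height, with a round pad, 36 mm in diameter, on each end, facing along the holder's x
- stop_mid (a point): middle of the stop plate, on the bolt's axis, at the seated shaft's height. The bolt is screwed in differently each time: the face of the pad towards the clips lies 22 to 36 mm from this point, so find it by touch. The pad is sprung, giving 3 mm at about 1 N, then is solid; it does not push a seated shaft back

How it is judged:
By the outcome, as a careful person would: the job done as asked, in the order asked, and still so for the second after the job is handed in, with the robot touching nothing.
It also fails if it takes over 51 s, if anything falls off the work surface, if the arm or the gripper's body presses on something with over 40 N, if the wrist force passes 120 N, or if a joint passes its speed limit or range.

## Working session

There is one attempt and no reset: what is moved stays moved. The work goes in short steps, Python scripts to look and compute and a shell command to move; the robot and the scene stay as the last step left them, time stands still between calls to the robot, and variables do not carry over. Pictures are saved under pics/ and viewed, and the job is handed in when it is done.

```bash
ls; mkdir -p pics
python3 - <<'E'
from station import arm
import cv2,json,numpy as np
np.set_printoptions(precision=4,suppress=True)
s=arm.get_state(); print(s)
for c in("side","top","wrist"):
    p,d=arm.camera(c); cv2.imwrite(f"pics/{c}0.png",p[:,:,::-1]); np.savez(f"{c}0.npz",p=p,d=d)
    print(c,arm.camera_params(c))
    for l in("shaft","holder","clip_a","mast_a","stop","blank","collar"):
        r=arm.recognise(c,l); print(l,[( np.round(np.array(q["box"])*[512,384,512,384]).astype(int).tolist(),round(q["conf"],2)) for q in r[:4]])
print(arm.get_state()["t"])
E
```

```text
pics
{'t': 0.0, 'joint_pos': array([ 94.4638,   2.338 ,   4.8009,  -0.0274, -92.5613, -19.1199]), 'qd': array([-0.0877,  0.0452,  0.0549, -0.0257,  0.0281,  0.1194]), 'joint_torque': array([ -0.0017, -36.8207,  34.7405,   6.932 ,  -0.0055,   0.    ]), 'position': array([0.1516, 0.5802, 0.2553]), 'ee_rot': array([[ 0.9675, -0.253 , -0.0003],
       [-0.253 , -0.9675, -0.0018],
       [ 0.0001,  0.0018, -1.    ]]), 'force': array([ 0.8145,  0.1428, -0.8233]), 'torque': array([-0.0381,  0.0071,  0.0318]), 'grip_width': 0.08500130206492561}
side {'mtx': array([[471.4074,   0.    , 257.1734],
       [  0.    , 471.4074, 195.375 ],
       [  0.    ,   0.    ,   1.    ]]), 'dist_coeffs': array([0.0239, 0.    , 0.    , 0.    , 0.    ]), 'eye': array([0.3324, 0.9408, 0.9244]), 'rotation': array([[-0.9757,  0.1307, -0.1758],
       [-0.2183, -0.6452,  0.7321],
       [-0.0178,  0.7527,  0.6581]])}
shaft [([241, 176, 314, 204], 0.92)]
holder [([219, 174, 339, 241], 0.85)]
clip_a [([217, 177, 343, 244], 0.57)]
mast_a [([261, 175, 274, 228], 0.98), ([286, 139, 295, 178], 0.74)]
stop [([312, 160, 
[... 543 characters left out ...]
50], 0.54)]
holder [([219, 164, 308, 261], 0.96)]
clip_a [([225, 162, 309, 261], 0.84)]
mast_a [([230, 203, 241, 214], 0.61), ([242, 189, 280, 243], 0.35)]
stop [([278, 236, 298, 255], 0.79)]
blank [([235, 175, 248, 189], 0.65)]
collar [([241, 188, 280, 239], 0.78)]
wrist {'mtx': array([[282.2966,   0.    , 253.5501],
       [  0.    , 282.2966, 189.2044],
       [  0.    ,   0.    ,   1.    ]]), 'dist_coeffs': array([-0.0614,  0.    ,  0.    ,  0.    ,  0.    ]), 'eye': array([0.2197, 0.5624, 0.374 ]), 'rotation': array([[-0.2529,  0.9294,  0.2688],
       [-0.9675, -0.243 , -0.0701],
       [ 0.0001, -0.2778,  0.9606]])}
shaft []
holder []
clip_a []
mast_a []
stop []
blank []
collar []
1.2
```

Run:
```python
import cv2,numpy as np
a=cv2.imread("pics/side0.png")[120:270,170:390]; cv2.imwrite("pics/side0c.png",cv2.resize(a,None,fx=3.6,fy=3.6,interpolation=cv2.INTER_CUBIC))
a=cv2.imread("pics/top0.png")[130:280,180:370]; cv2.imwrite("pics/top0c.png",cv2.resize(a,None,fx=4,fy=4,interpolation=cv2.INTER_CUBIC))
```

```text
(no output)
```

View pics/side0c.png

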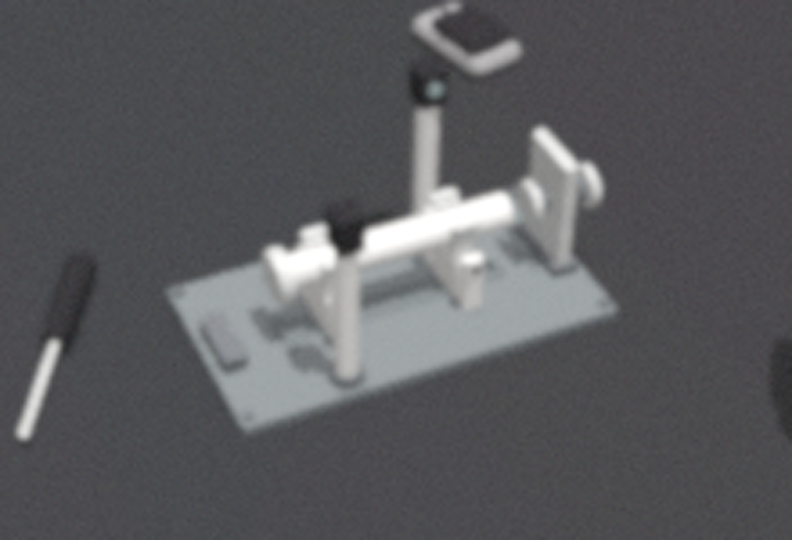

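View pics/top0c.png

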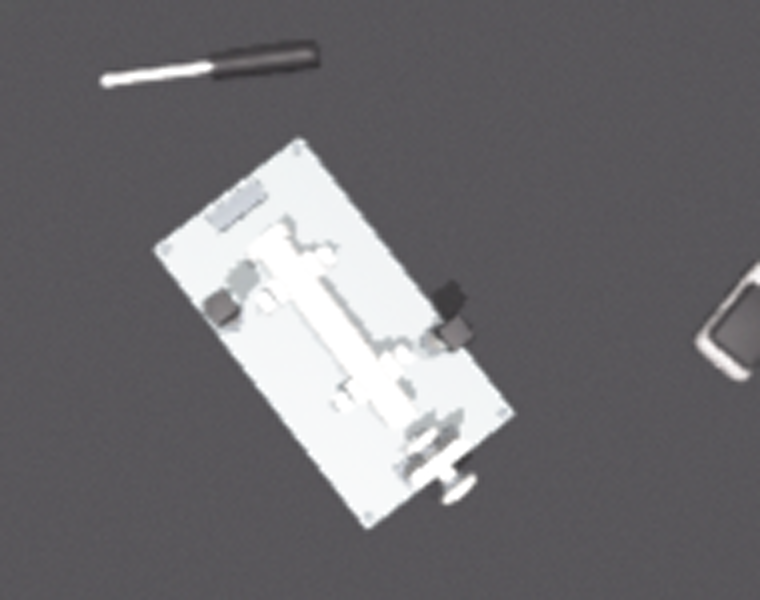

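View pics/top0.png

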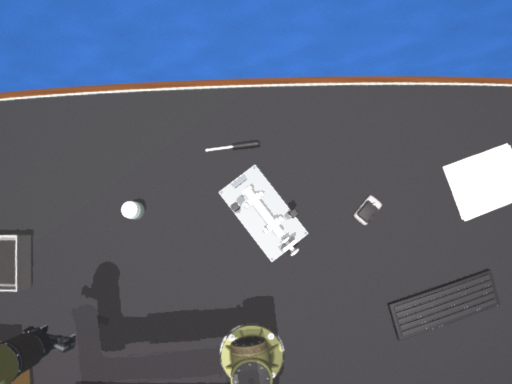

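View pics/side0.png

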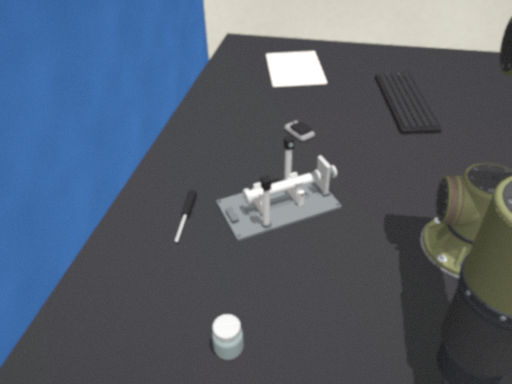

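```bash
cat > h.py <<'E'
import cv2,numpy as np
np.set_printoptions(precision=4,suppress=True)
def ray(pr,px):
    px=np.array(px,float).reshape(-1,1,2)
    u=cv2.undistortPoints(px,pr["mtx"],pr["dist_coeffs"])[:,0]
    d=np.c_[u[:,0],-u[:,1],-np.ones(len(u))]
    return d@pr["rotation"].T
def onz(pr,px,z):
    d=ray(pr,px); return pr["eye"]+d*((z-pr["eye"][2])/d[:,2])[:,None]
def proj(pr,P):
    c=(np.atleast_2d(P)-pr["eye"])@pr["rotation"]; c=c*[1,-1,-1]
    return cv2.projectPoints(c,np.zeros(3),np.zeros(3),pr["mtx"],pr["dist_coeffs"])[0][:,0]
E
python3 - <<'E'
from station import arm
from h import *
t=arm.camera_params("top"); s=arm.camera_params("side")
c=np.array([(298,138),(513,411),(367,527),(153,250)])/4.+[180-.375,130-.375]
W=onz(t,c,.012);print(W, W.mean(0))
for i in range(4): print(np.linalg.norm(W[i]-W[(i+1)%4]))
print(np.degrees(np.arctan2(*(W[0]-W[1])[1::-1])),np.degrees(np.arctan2(*(W[3]-W[2])[1::-1])))
c=np.array([(166,292),(245,432),(620,311)])/3.6+[170-.36,120-.36]
W=onz(s,c,.012);print(W, (W[0]+W[2])/2)
# mast heads top, z .175
m=np.array([(220,306),(453,330)])/4.+[180,130]; print("masts",onz(t,m,.17))
k=np.array([(277,240),(410,420)])/4.+[180,130]; print("shaft",onz(t,k,.085))
k=np.array([(430,462),]) /4.+[180,130]; print("stop",onz(t,k,.117))
E
```

```text
[[ 0.6887 -0.0304  0.012 ]
 [ 0.4339 -0.2171  0.012 ]
 [ 0.3343 -0.0819  0.012 ]
 [ 0.5895  0.1047  0.012 ]] [ 0.5116 -0.0562  0.012 ]
0.3159462976754658
0.1679873214344176
0.31610839438669136
0.16758601147668564
36.241417260570365 36.16872930863034
[[ 0.6892 -0.0272  0.012 ]
 [ 0.5879  0.1104  0.012 ]
 [ 0.3293 -0.0772  0.012 ]] [ 0.5092 -0.0522  0.012 ]
masts [[ 0.5262  0.0357  0.17  ]
 [ 0.5015 -0.1498  0.17  ]]
shaft [[ 0.5865 -0.0105  0.085 ]
 [ 0.4291 -0.1194  0.085 ]]
stop [[ 0.3947 -0.1323  0.117 ]]
```

```bash
python3 -m inch '[[8.5,3,3.1,0,-0.05],[8.5,6.5,6.7,0,-0.11],[8.5,10,10.3,0,-0.17],[8.5,13.5,13.9,0,-0.24],[8.5,17,17.5,0,-0.3],[8.5,20.5,21.1,0,-0.36],[8.5,24,24.7,0,-0.42],[8.5,27.5,28.3,0,-0.48],[8.5,31,31.9,0,-0.54],[8.5,34,35,0,-0.6]]'
```

```text
t: 2.2
position: [0.3927, 0.1537, 0.2569]
ee_rot: [[0.94, 0.34, 0.001], [0.34, -0.94, 0.001], [0.002, -0.001, -1.0]]
force: [0.3, 0.7, 0.3]
grip_width: 0.0852
```

```bash
python3 -m inch '[[8.5,0.7,4.3,0,-0.06],[8.5,1.5,8.8,0,-0.12],[8.5,2.3,13.3,0,-0.18],[8.5,3.1,17.8,0,-0.24],[8.5,3.7,21.5,0,-0.27],[8.5,4,23.8,0,-0.285],[8.5,4,23.8,0,-0.285]]'
python3 - <<'E'
from station import arm
from h import *
import pickle
s=arm.get_state(); pr=arm.camera_params("wrist"); p,d=arm.camera("wrist")
print(s["position"],s["joint_pos"],s["ee_rot"],s["force"]); pickle.dump((pr,p,d),open("w1.pkl","wb"))
cv2.imwrite("pics/w1.png",cv2.resize(p[:,:,::-1],None,fx=1.5,fy=1.5))
for l in("shaft","collar","stop"):
    print(l,[(np.round(np.array(q["box"])*[512,384,512,384]).tolist(),round(q["conf"],2)) for q in arm.recognise("wrist",l)[:3]])
E
```

```text
t: 2.9
position: [0.5106, -0.0571, 0.2556]
ee_rot: [[0.811, 0.586, -0.001], [0.586, -0.811, -0.001], [-0.002, -0.0, -1.0]]
force: [-0.7, 0.4, -0.2]
grip_width: 0.085
[ 0.5106 -0.0571  0.2556] [ 16.1219 -10.8524  -7.6621   0.023  -93.2853 109.7326] [[ 0.8105  0.5857 -0.0015]
 [ 0.5857 -0.8105 -0.0008]
 [-0.0017 -0.0002 -1.    ]] [-0.7494  0.361  -0.1769]
shaft [([229.0, 76.0, 275.0, 258.0], 0.78)]
collar [([231.0, 72.0, 273.0, 259.0], 0.87)]
stop [([224.0, 252.0, 282.0, 317.0], 0.67)]
```

View pics/w1.png

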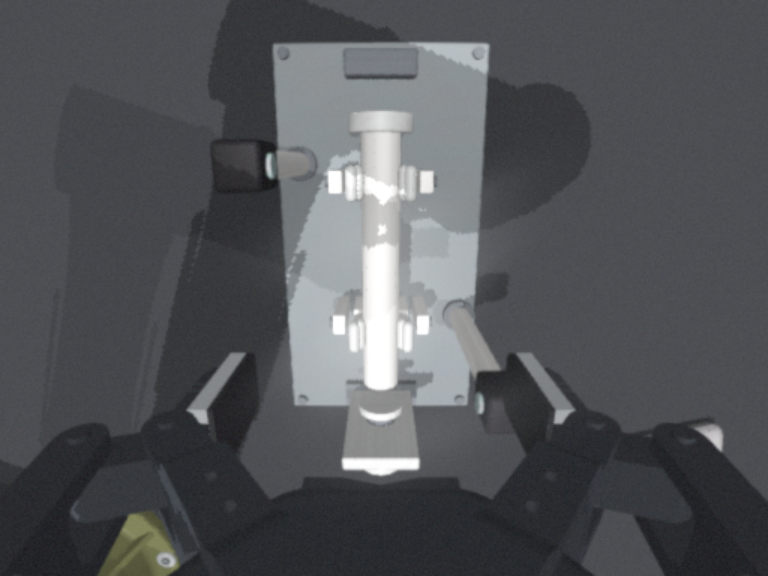

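Run:
```python
from h import *
import pickle
pr,p,d=pickle.load(open("w1.pkl","rb"))
c=np.array([(274,44),(489,45),(468,405),(293,405)])/1.5
W=onz(pr,c,.012); print(W[:,:2],W.mean(0)); print([np.linalg.norm(W[i]-W[(i+1)%4]) for i in range(4)])
e=(W[0]+W[1]-W[2]-W[3]); yaw=np.arctan2(e[1],e[0]); print("yaw",np.degrees(yaw))
v,u=np.mgrid[0:384,0:512]; px=np.c_[u.ravel(),v.ravel()]
r=ray(pr,px); 
# depth along optical axis: ray has unit optical comp
P=(pr["eye"]+r*d.ravel()[:,None]); ok=d.ravel()>0
print("plate z",np.median(P[(np.abs(px[:,0]-215)<8)&(np.abs(px[:,1]-180)<10)&ok][:,2]))
# shaft points in ROI between clips
m=ok&(px[:,0]>225)&(px[:,0]<285)&(px[:,1]>135)&(px[:,1]<195)&(P[:,2]>.072)
Q=P[m]; print(len(Q),"ztop",np.percentile(Q[:,2],[50,90,98]))
C=W.mean(0); C[2]=0
for y in (yaw,):
    R=np.array([[np.cos(y),-np.sin(y),0],[np.sin(y),np.cos(y),0],[0,0,1]])
    H=(P-C)@R; Hq=(Q-C)@R
    from scipy.optimize import least_squares
    f=lambda a: np.hypot(Hq[:,1]-a[0]-a[2]*Hq[:,0],Hq[:,2]-a[1]-a[3]*Hq[:,0])-.014
    s=least_squares(f,[0,.07,0,0],loss="soft_l1",f_scale=.001); print("axis y,z,slope",s.x,np.std(f(s.x)))
    ax=(np.abs(H[:,1]-s.x[0])<.01)&ok
    # shaft extents, by near-axis points height profile
    for lo in np.arange(-.16,.13,.004):
        k=ax&(H[:,0]>lo)&(H[:,0]<lo+.004)&(H[:,2]>.02)
        if k.sum(): print("%.3f %d %.4f %.4f"%(lo,k.sum(),np.percentile(H[k,2],90),H[k,2].min()),end=" | ")
```

```text
[[ 0.5917  0.1037]
 [ 0.6893 -0.0325]
 [ 0.4327 -0.2192]
 [ 0.3325 -0.0806]] [ 0.5115 -0.0572  0.012 ]
[np.float64(0.1675767841362806), np.float64(0.317353898301114), np.float64(0.17107007876884467), np.float64(0.3180001505761829)]
yaw 35.720230430979505
plate z 0.012101826957573641
1458 ztop [0.0821 0.0841 0.0848]
axis y,z,slope [ 0.0008  0.0698  0.0046 -0.0007] 0.0005805917802946265
-0.148 27 0.1174 0.1157 | -0.144 59 0.1176 0.1156 | -0.140 416 0.1163 0.0211 | -0.136 56 0.1155 0.0202 | -0.132 44 0.0821 0.0751 | -0.128 4 0.0847 0.0819 | -0.124 45 0.0878 0.0846 | -0.120 263 0.0857 0.0516 | -0.100 30 0.0835 0.0787 | -0.096 51 0.0842 0.0788 | -0.092 50 0.0840 0.0791 | -0.088 56 0.0841 0.0787 | -0.084 50 0.0839 0.0785 | -0.080 56 0.0844 0.0797 | -0.076 55 0.0841 0.0800 | -0.072 59 0.0842 0.0792 | -0.068 57 0.0842 0.0794 | -0.064 58 0.0840 0.0791 | -0.060 56 0.0838 0.0793 | -0.056 61 0.0843 0.0799 | -0.052 57 0.0841 0.0799 | -0.048 67 0.0842 0.0796 | -0.044 57 0.0839 0.0807 | -0.040 63 0.0841 0.0797 | -0.036 64 0.0843 0.0795 | -0.032 57 0.0841 0.0803 | -0.028 65 0.0844 0.0796 | -0.024 63 0.0839 0.0794 | -0.020 65 0.0844 0.0800 | -0.016 62 0.0842 0.0795 | -0.012 67 0.0841 0.0798 | -0.008 65 0.0844 0.0801 | -0.004 65 0.0842 0.0796 | 0.000 68 0.0841 0.0797 | 0.004 75 0.0851 0.0790 | 0.008 4839 0.3242 0.0792 | 0.012 72 0.0841 0.0790 | 0.016 546 0.3323 0.0788 | 0.020 73 0.0842 0.0792 | 0.024 77 0.0843 0.0791 | 0.028 77 0.0844 0.0788 | 0.032 80 0.0838 0.0787 | 0.036 80 0.0843 0.0790 | 0.040 80 0.0842 0.0785 | 0.044 80 0.0841 0.0787 | 0.048 79 0.0843 0.0790 | 0.052 80 0.0841 0.0783 | 0.056 80 0.0840 0.0794 | 0.060 80 0.0842 0.0788 | 0.064 79 0.0842 0.0784 | 0.068 80 0.0837 0.0786 | 0.072 100 0.0841 0.0797 | 0.076 80 0.0840 0.0791 | 0.080 80 0.0842 0.0787 | 0.084 80 0.0839 0.0782 | 0.088 104 0.0921 0.0809 | 0.092 104 0.0921 0.0889 | 0.096 85 0.0924 0.0887 | 0.100 21 0.0922 0.0886 |
```

Run:
```python
from h import *
import pickle
from scipy.optimize import least_squares
pr,p,d=pickle.load(open("w1.pkl","rb"))
v,u=np.mgrid[0:384,0:512]; px=np.c_[u.ravel(),v.ravel()]
P=(pr["eye"]+ray(pr,px)*d.ravel()[:,None]); ok=d.ravel()>0
C=np.array([.5115,-.0572,0]); y=np.radians(35.98)
R=np.array([[np.cos(y),-np.sin(y),0],[np.sin(y),np.cos(y),0],[0,0,1]])
H=(P-C)@R
m=ok&(np.abs(H[:,1])<.02)&(np.abs(H[:,0])<.085)&(H[:,2]>.073)&(H[:,2]<.086)
# keep off clips
m&=(np.abs(np.abs(H[:,0])-.055)>.012)
Q=H[m]
f=lambda a: np.hypot(Q[:,1]-a[0]-a[2]*Q[:,0],Q[:,2]-a[1]-a[3]*Q[:,0])-.014
s=least_squares(f,[0,.07,0,0],loss="soft_l1",f_scale=.001); print(s.x,m.sum())
# clips: points z>.08 near |x|=.055, |y|>.016
for sg in(1,-1):
    k=ok&(np.abs(H[:,0]-sg*.055)<.02)&(np.abs(H[:,1])>.016)&(np.abs(H[:,1])<.045)&(H[:,2]>.084)&(H[:,2]<.095)
    print("clip",sg,np.percentile(H[k],[2,50,98],axis=0))
k=ok&(H[:,0]<-.11)&(H[:,0]>-.125)&(np.abs(H[:,1])<.016)&(H[:,2]<.084)&(H[:,2]>.054)
print("pad",k.sum(),np.percentile(H[k,0],[5,25,50,75,95]))
k=ok&(H[:,0]<-.125)&(H[:,0]>-.15)&(np.abs(H[:,1])<.026)&(H[:,2]<.11)&(H[:,2]>.09)
print("plate front",k.sum(),np.percentile(H[k,0],[5,25,50,75,95]))
k=ok&(H[:,0]<-.125)&(H[:,0]>-.155)&(np.abs(H[:,1])<.026)&(H[:,2]<.12)&(H[:,2]>.115)
print("plate top",k.sum(),np.percentile(H[k,0],[5,50,95]))
k=ok&(H[:,0]>.09)&(H[:,0]<.11)&(np.abs(H[:,1])<.02)&(H[:,2]>.08)&(H[:,2]<.094)
print("collar",np.percentile(H[k,0],[2,50,98,100]))
for sx in(1,-1):
    k=ok&(np.hypot(H[:,0]-sx*.068,H[:,1]-sx*.067)<.03)&(H[:,2]>.17)&(H[:,2]<.18)
    print("mast",k.sum(),np.percentile(H[k],[2,50,98],axis=0))
```

```text
[ 0.0008  0.0698 -0.0017 -0.0009] 2751
clip 1 [[ 0.045  -0.0229  0.0851]
 [ 0.0559  0.0169  0.0878]
 [ 0.0665  0.0239  0.0895]]
clip -1 [[-0.0646 -0.022   0.0848]
 [-0.0531  0.0169  0.0879]
 [-0.0433  0.0244  0.0896]]
pad 348 [-0.1209 -0.1185 -0.1182 -0.1179 -0.1174]
plate front 509 [-0.1376 -0.1372 -0.1368 -0.1365 -0.1361]
plate top 402 [-0.1455 -0.1402 -0.1359]
collar [0.0904 0.0952 0.1004 0.1007]
mast 1195 [[0.0571 0.0549 0.1716]
 [0.0687 0.0657 0.1748]
 [0.0798 0.0774 0.1763]]
mast 408 [[-0.0736 -0.0714  0.1703]
 [-0.0635 -0.0615  0.1747]
 [-0.0514 -0.0563  0.1761]]
```

```bash
python3 -m inch '[[6,0,0,2.5,0],[6,0,0,5.5,0],[6,0,0,8.5,0],[6,0,0,11.5,0],[6,0,0,14,0],[6,0,0,15.8,0],[6,0,0,17,0],[6,0,0,17.8,0],[6,0,0,18,0],[6,0,0,18,0]]' 60; python3 -m inch '[[2,0,0,0,0],[2,0,0,0,0],[2,0,0,0,0],[2,0,0,0,0],[2,0,0,0,0]]' 90
```

```text
t: 4.1
position: [0.5104, -0.0545, 0.077]
ee_rot: [[0.808, 0.589, 0.001], [0.589, -0.808, -0.0], [0.001, 0.001, -1.0]]
force: [0.5, 0.4, -0.2]
grip_width: 0.0599
t: 4.6
position: [0.5117, -0.0559, 0.0782]
ee_rot: [[0.809, 0.588, 0.004], [0.588, -0.809, -0.002], [0.002, 0.004, -1.0]]
force: [3.8, -5.4, 1.1]
grip_width: 0.0255
```

Run:
```python
from station import arm
from h import *
p,d=arm.camera("wrist"); cv2.imwrite("pics/w2.png",cv2.resize(p[:,:,::-1],None,fx=1.5,fy=1.5))
s=arm.get_state(); print(s["position"],s["force"],s["torque"],s["grip_width"],s["t"])
p,d=arm.camera("side"); cv2.imwrite("pics/s2.png",cv2.resize(p[100:270,170:390,::-1],None,fx=3.5,fy=3.5))
s=arm.get_state(); print(s["position"],s["force"],s["torque"],s["grip_width"],s["t"],s["ee_rot"])
```

```text
[ 0.5117 -0.0559  0.0782] [ 4.3482 -5.7806  0.6773] [-1.7907 -1.236   0.044 ] 0.02541980434903128 4.65
[ 0.5117 -0.0559  0.0782] [ 2.8458 -5.452   1.8476] [-1.8602 -1.2637 -0.0023] 0.025657802725525033 4.7 [[ 0.8087  0.5882  0.0043]
 [ 0.5882 -0.8087 -0.0021]
 [ 0.0022  0.0042 -1.    ]]
```

View pics/w2.png

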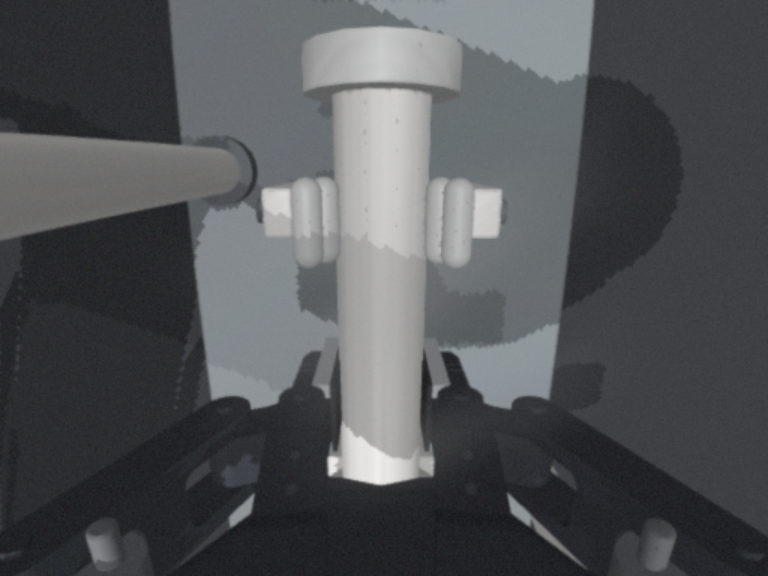

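View pics/s2.png

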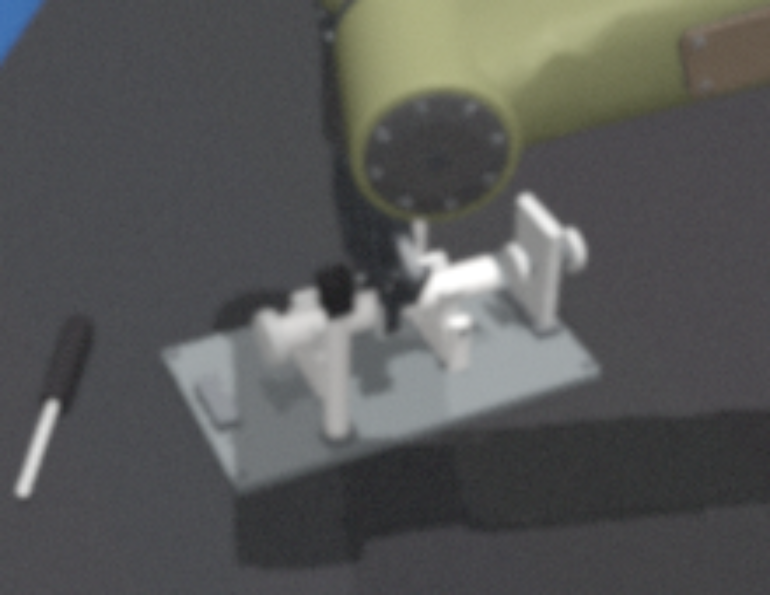

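```bash
python3 -m inch '[[2,0,0.1,0,0],[2,0,0.2,-0.4,0],[2,0,0.2,-1,0],[2,0,0.2,-1.8,0],[2,0,0.2,-2.8,0],[2,0,0.2,-4.5,0],[2,0,0.2,-7,0],[2,0,0.2,-10,0],[2,0,0.2,-13,0],[2,0,0.2,-15.5,0]]';  python3 -m inch '[[2,0,0,-0.5,0],[2,0,0,-0.5,0]]'
python3 - <<'E'
from station import arm
from h import *
import pickle
s=arm.get_state(); pr=arm.camera_params("wrist")
p,d=arm.camera("wrist"); pickle.dump((pr,p,d),open("w3.pkl","wb"))
cv2.imwrite("pics/w3.png",cv2.resize(p[:,:,::-1],None,fx=1.5,fy=1.5))
print(s["position"],s["force"],s["torque"],s["grip_width"],s["t"])
E
```

```text
t: 5.7
position: [0.5113, -0.056, 0.2342]
ee_rot: [[0.808, 0.589, 0.002], [0.589, -0.808, 0.001], [0.002, 0.001, -1.0]]
force: [0.5, -0.4, -3.6]
grip_width: 0.0258
t: 5.9
position: [0.5115, -0.0559, 0.2371]
ee_rot: [[0.808, 0.589, 0.002], [0.589, -0.808, 0.001], [0.002, 0.0, -1.0]]
force: [0.7, 0.1, -4.2]
grip_width: 0.0249
[ 0.5115 -0.0559  0.2371] [ 0.6942  0.0911 -4.1936] [-0.0785  0.0527  0.0056] 0.02493146380991791 5.9
```

View pics/w3.png

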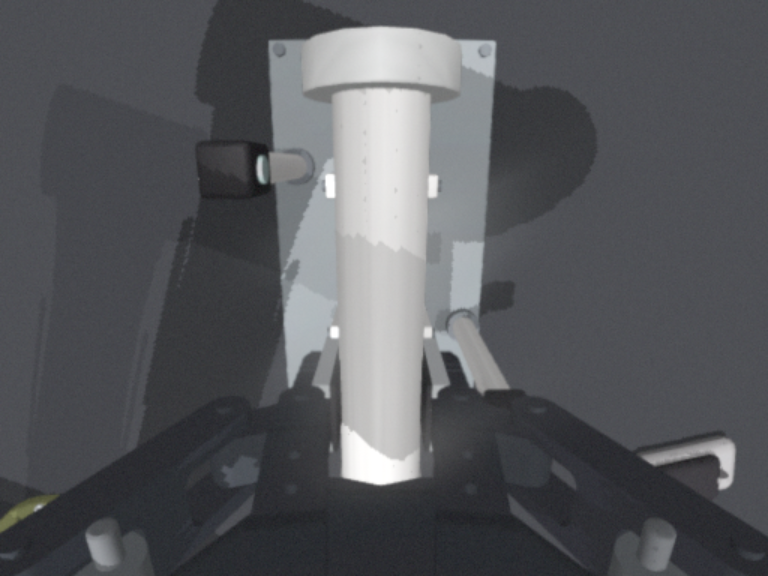

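```bash
python3 -m inch '[[2,0,0,0,0.05],[2,0,0,0,0.14],[2,0,0,0,0.27],[2,0,0,0,0.4],[2,0,0,0,0.54],[2,0,0,0,0.68],[2,0,0,0,0.82],[2,0,0,0,0.96],[2,0,0,0,1.1],[2,0,0,0,1.24]]';  python3 -m inch '[[2,0,0,0,0.14],[2,0,0,0,0.28],[2,0,0,0,0.42],[2,0,0,0,0.56],[2,0,0,0,0.7],[2,0,0,0,0.84],[2,0,0,0,0.98],[2,0,0,0,1.12],[2,0,0,0,1.26],[2,0,0,0,1.4]]'
python3 - <<'E'
from h import *
import pickle
from station import arm
s=arm.get_state(); print(s["ee_rot"],s["joint_pos"])
pr,p,d=pickle.load(open("w3.pkl","rb"))
v,u=np.mgrid[0:384,0:512]; px=np.c_[u.ravel(),v.ravel()]
P=(pr["eye"]+ray(pr,px)*d.ravel()[:,None]); ok=(d.ravel()>0)&(d.ravel()<.25)
R=np.array([[.808,.589,.002],[.589,-.808,.001],[.002,0,-1]]); T=(P-[.5115,-.0559,.2371])@R
from scipy.optimize import least_squares
m=ok&(T[:,0]>.03)&(T[:,0]<.085)&(np.abs(T[:,1])<.012)&(T[:,2]<.012)&(T[:,2]>-.02); Q=T[m]
f=lambda a: np.hypot(Q[:,1]-a[0]-a[2]*Q[:,0],Q[:,2]-a[1]-a[3]*Q[:,0])-.014
s=least_squares(f,[0,.006,0,0],loss="soft_l1",f_scale=.001); print("axis in tool y,z,slopes",s.x,m.sum())
m=ok&(T[:,0]>.08)&(T[:,0]<.12)&(np.abs(T[:,1])<.01)&(T[:,2]<-.005)&(T[:,2]>-.03); print("collar x",np.percentile(T[m,0],[1,50,99,100]))
E
```

```text
t: 6.95
position: [0.5106, -0.0562, 0.2339]
ee_rot: [[0.816, -0.578, -0.004], [-0.578, -0.816, -0.0], [-0.003, 0.002, -1.0]]
force: [-0.0, 0.5, -3.0]
grip_width: 0.0253
t: 7.95
position: [0.5106, -0.0561, 0.234]
ee_rot: [[-0.431, -0.902, -0.004], [-0.902, 0.431, -0.0], [0.002, 0.003, -1.0]]
force: [0.4, 0.1, -3.1]
grip_width: 0.0256
[[-0.431  -0.9023 -0.0035]
 [-0.9023  0.431  -0.    ]
 [ 0.0015  0.0032 -1.    ]] [ 16.1788 -10.883   -9.9116  -0.0562 -91.1654 -41.713 ]
axis in tool y,z,slopes [-0.0001  0.0084  0.0021  0.0058] 7834
collar x [0.0806 0.0927 0.0997 0.1001]
```

```bash
python3 -m inch '[[2,0,0,0,0.14],[2,0,0,0,0.28],[2,0,0,0,0.4],[2,0,0,0,0.47],[2,0,0,0,0.4965],[2,0,0,0,0.4965],[2,0,0,0,0.4965]]'
python3 - <<'E'
from h import *
from station import arm
s=arm.get_state(); Rr=s["ee_rot"]; print(np.degrees(np.arctan2(Rr[1,0],Rr[0,0])))
C=np.array([.5115,-.0572]);print((s["position"][:2]-C)@np.array([[.8103,-.586],[.586,.8103]]),s["position"])
E
```

```text
t: 8.65
position: [0.5111, -0.0563, 0.2356]
ee_rot: [[-0.805, -0.594, -0.001], [-0.594, 0.805, -0.0], [0.001, 0.001, -1.0]]
force: [0.7, -0.3, -4.1]
grip_width: 0.0255
-143.57023487110186
[0.0002 0.001 ] [ 0.5111 -0.0563  0.2356]
```

```bash
python3 -m inch '[[2,0,0,1.5,0.007],[2,0,0,4,0.007],[2,0,0,6.5,0.007],[2,0,0,9,0.007],[2,0,0,11,0.007],[2,0,0,12.3,0.007],[2,0,0,13,0.007],[2,0,0,13.2,0.007],[2,0,0,13.2,0.007]]'
python3 - <<'E'
from h import *
import pickle
from station import arm
s=arm.get_state(); Rr=s["ee_rot"]; print(np.degrees(np.arctan2(Rr[1,0],Rr[0,0])),s["force"],s["torque"])
C=np.array([.5115,-.0572]);print((s["position"][:2]-C)@np.array([[.8103,-.586],[.586,.8103]]),s["position"])
pr=arm.camera_params("wrist")
p,d=arm.camera("wrist"); pickle.dump((pr,p,d,s),open("w4.pkl","wb"))
cv2.imwrite("pics/w4.png",cv2.resize(p[:,:,::-1],None,fx=1.5,fy=1.5))
v,u=np.mgrid[0:384,0:512]; px=np.c_[u.ravel(),v.ravel()]
P=(pr["eye"]+ray(pr,px)*d.ravel()[:,None]); ok=(d.ravel()>0); T=(P-s["position"])@Rr
for nm,a,b in(("collar",.08,.11),("pad",.108,.130)):
  for z0,z1 in((-.03,-.012),(-.012,.004),(.004,.02),(.02,.05)):
    m=ok&(T[:,0]>a)&(T[:,0]<b)&(np.abs(T[:,1])<.018)&(T[:,2]<z1)&(T[:,2]>z0)
    if m.sum()>5: print(nm,z0,m.sum(),np.percentile(T[m,0],[2,50,98]),np.median(T[m,1]))
E
```

```text
t: 9.55
position: [0.5116, -0.0564, 0.1048]
ee_rot: [[-0.81, -0.587, 0.001], [-0.587, 0.81, -0.0], [-0.001, -0.001, -1.0]]
force: [0.3, -0.7, -2.8]
grip_width: 0.0251
-144.0527720409264 [ 0.3089 -0.7227 -2.7679] [ 0.0305 -0.093   0.0027]
[0.0006 0.0006] [ 0.5116 -0.0564  0.1048]
collar -0.03 1461 [0.0891 0.0948 0.1004] 0.0002357777370101062
collar -0.012 4074 [0.0805 0.0892 0.1004] -0.00012748122692853663
collar 0.004 109 [0.0826 0.0891 0.0893] -0.012640748175225527
pad 0.02 1063 [0.1186 0.1192 0.1198] 0.0002787816800421608
```

View pics/w4.png

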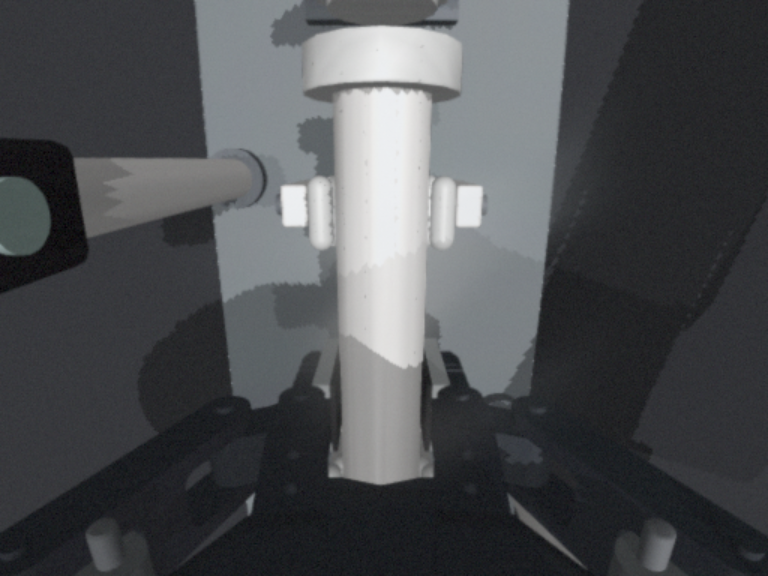

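```bash
python3 -m inch '[[2,0,0,0.3,0],[2,0,0,0.6,0],[2,0,0,0.9,0],[2,0,0,1.1,0],[2,0,0,1.3,0],[2,0,0,1.5,0],[2,0,0,1.7,0]]' 110; python3 -m inch '[[2,0,0,0.2,0],[2,0,0,0.4,0],[2,0,0,0.6,0],[2,0,0,0.6,0]]'; python3 -m inch '[[2,0,0,0.15,0],[2,0,0,0.3,0],[2,0,0,0.3,0]]'
```

```text
t: 10.3
position: [0.5133, -0.0564, 0.091]
ee_rot: [[-0.809, -0.588, 0.006], [-0.588, 0.809, -0.001], [-0.004, -0.004, -1.0]]
force: [-1.4, 1.7, 9.0]
grip_width: 0.0252
t: 10.7
position: [0.5103, -0.0571, 0.0791]
ee_rot: [[-0.81, -0.586, -0.003], [-0.586, 0.81, -0.001], [0.003, 0.001, -1.0]]
force: [3.9, -3.8, -9.9]
grip_width: 0.0254
t: 11.0
position: [0.5113, -0.0564, 0.0784]
ee_rot: [[-0.81, -0.587, -0.0], [-0.587, 0.81, -0.0], [0.0, -0.0, -1.0]]
force: [-3.1, -0.4, 0.8]
grip_width: 0.025
```

```bash
python3 -m inch '[[2,0,0,0.1,0],[2,0,0,0.2,0],[2,0,0,0.3,0],[2,0,0,0.3,0],[2,0,0,0.3,0]]'
python3 - <<'E'
from h import *
import pickle
from station import arm
s=arm.get_state(); Rr=s["ee_rot"]; print(np.degrees(np.arctan2(Rr[1,0],Rr[0,0])),s["force"],s["torque"])
C=np.array([.5115,-.0572]);print((s["position"][:2]-C)@np.array([[.8103,-.586],[.586,.8103]]),s["position"])
pr=arm.camera_params("wrist")
p,d=arm.camera("wrist"); pickle.dump((pr,p,d,s),open("w5.pkl","wb"))
cv2.imwrite("pics/w5.png",cv2.resize(p[:,:,::-1],None,fx=1.5,fy=1.5))
v,u=np.mgrid[0:384,0:512]; px=np.c_[u.ravel(),v.ravel()]
P=(pr["eye"]+ray(pr,px)*d.ravel()[:,None]); ok=(d.ravel()>0); T=(P-s["position"])@Rr
for nm,a,b in(("collar",.08,.11),("pad",.108,.130)):
  for z0,z1 in((-.03,-.012),(-.012,.004),(.004,.02),(.02,.05)):
    m=ok&(T[:,0]>a)&(T[:,0]<b)&(np.abs(T[:,1])<.018)&(T[:,2]<z1)&(T[:,2]>z0)
    if m.sum()>5: print(nm,z0,m.sum(),np.percentile(T[m,0],[2,50,98]),np.median(T[m,1]))
m=ok&(T[:,0]>.02)&(T[:,0]<.085)&(np.abs(T[:,1])<.004)&(T[:,2]<.012)&(T[:,2]>-.02)
for a in(.03,.05,.07): 
  k=m&(abs(T[:,0]-a)<.006); print("top z",P[k,2].max(),np.percentile(P[k,2],90))
E
```

```text
t: 11.5
position: [0.5124, -0.0558, 0.078]
ee_rot: [[-0.809, -0.588, 0.003], [-0.588, 0.809, 0.0], [-0.003, -0.002, -1.0]]
force: [-4.3, 1.9, 9.4]
grip_width: 0.0252
-144.0093574557892 [-4.2687  1.9056  9.3631] [ 0.8613  1.5812 -0.1343]
[0.0015 0.0006] [ 0.5124 -0.0558  0.078 ]
collar -0.03 1947 [0.0889 0.0947 0.1003] 0.00021562182490140374
collar -0.012 3638 [0.0804 0.0888 0.1002] -0.00014168049722148934
collar 0.004 96 [0.0808 0.0891 0.0893] 0.013758971921655594
top z 0.08579913609037237 0.08438462052050119
top z 0.08551211419238323 0.08443606826397383
top z 0.08553899725498482 0.08432154613183898
```

View pics/w5.png

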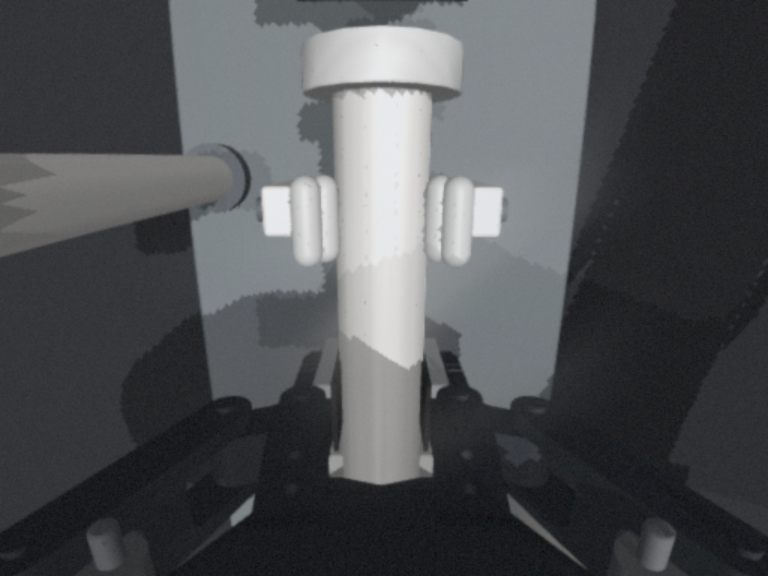

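```bash
python3 -m inch '[[2,0,0,-0.1,0],[2,0,0,-0.2,0],[2,0.2,0,-0.25,0],[2,0.4,0,-0.25,0],[2,0.6,0,-0.25,0],[2,0.8,0,-0.25,0],[2,1,0,-0.25,0],[2,1.2,0,-0.25,0],[2,1.3,0,-0.25,0],[2,1.3,0,-0.25,0]]'
cat > q.py <<'E'
from h import *
from station import arm
s=arm.get_state()
A=np.array([[.8103,-.586],[.586,.8103]])
print("pos uv",(s["position"][:2]-[.5115,-.0572])@A*1000,"z",s["position"][2],"F uv",s["force"][:2]@A,"Fz",s["force"][2],"t",s["t"], "tq uv",s["torque"][:2]@A)
E
python3 q.py
```

```text
t: 12.55
position: [0.5007, -0.0642, 0.0781]
ee_rot: [[-0.81, -0.587, 0.0], [-0.587, 0.81, -0.0], [-0.0, -0.0, -1.0]]
force: [-0.4, -0.9, 3.8]
grip_width: 0.0247
pos uv [-12.8141   0.6706] z 0.07810040423254 F uv [-0.8391 -0.4535] Fz 3.790673920641711 t 12.55 tq uv [0.0255 0.6638]
```

```bash
python3 -m inch '[[2,0.1,0,0,0],[2,0.2,0,0,0],[2,0.3,0,0,0]]'>/dev/null; python3 q.py;  python3 -m inch '[[2,0.05,0,0,0],[2,0.1,0,0,0]]'>/dev/null; python3 q.py; python3 -m inch '[[2,0.05,0,0,0],[2,0.05,0,0,0]]'>/dev/null; python3 q.py
```

```text
pos uv [-15.6848   0.6512] z 0.07808726138032247 F uv [-2.9866  3.0155] Fz 7.05475749860867 t 12.85 tq uv [0.5828 0.1295]
pos uv [-16.7128   0.6502] z 0.07809389641796893 F uv [-3.3585  2.8771] Fz 6.743925368774366 t 13.05 tq uv [0.6746 0.297 ]
pos uv [-17.2283   0.6464] z 0.0781214076453679 F uv [-4.0629  2.4659] Fz 6.167014213269474 t 13.25 tq uv [0.6272 0.3669]
```

```bash
for i in 1; do :; done; python3 -m inch '[[2,0.05,0,0,0],[2,0.05,0,0,0]]'>/dev/null; python3 q.py
```

```text
pos uv [-17.6032   0.6512] z 0.07812131969061005 F uv [-0.048   0.1879] Fz 3.5247975567912393 t 13.45 tq uv [0.0683 0.4705]
```

```bash
python3 -m inch '[[2,0.04,0,0,0],[2,0.04,0,0,0],[2,0.04,0,0,0]]'>/dev/null; python3 q.py; python3 -m inch '[[2,0.04,0,0,0],[2,0.04,0,0,0],[2,0.04,0,0,0]]'>/dev/null; python3 q.py; python3 -m inch '[[2,0.04,0,0,0],[2,0.04,0,0,0],[2,0.04,0,0,0]]'>/dev/null; python3 q.py
```

```text
pos uv [-17.9918   0.6434] z 0.07810496961802293 F uv [-1.9042  2.4376] Fz 7.39382683858819 t 13.75 tq uv [0.5479 0.0657]
pos uv [-18.3087   0.6612] z 0.07809674266345679 F uv [0.8144 0.5127] Fz 5.722763193606008 t 14.05 tq uv [0.3704 0.0815]
pos uv [-18.6528   0.6619] z 0.07808571544008072 F uv [ 1.3485 -0.0655] Fz 5.586238105701302 t 14.35 tq uv [0.3454 0.0441]
```

```bash
python3 -m inch '[[2,0.04,0,0,0],[2,0.04,0,0,0],[2,0.04,0,0,0]]'>/dev/null; python3 q.py; python3 -m inch '[[2,0.04,0,0,0],[2,0.04,0,0,0],[2,0.04,0,0,0]]'>/dev/null; python3 q.py
```

```text
pos uv [-19.0896   0.658 ] z 0.0780937539035598 F uv [-1.5665  0.3534] Fz 3.875410605428106 t 14.65 tq uv [0.0886 0.3478]
pos uv [-19.4639   0.6501] z 0.07811361413858094 F uv [ 2.7621 -0.708 ] Fz 4.530569633547274 t 14.95 tq uv [-0.0206  0.2719]
```

```bash
python3 -m inch '[[2,0.04,0,0,0],[2,0.04,0,0,0],[2,0.04,0,0,0]]'>/dev/null; python3 q.py; python3 -m inch '[[2,0.03,0,0,0],[2,0.03,0,0,0],[2,0.03,0,0,0]]'>/dev/null; python3 q.py
```

```text
pos uv [-19.8677   0.6679] z 0.0780654866973677 F uv [ 1.5507 -1.5365] Fz 2.8848002509115993 t 15.25 tq uv [0.0242 0.2768]
pos uv [-20.1712   0.6467] z 0.0781013367378823 F uv [-0.7039 -1.0712] Fz 3.7047799186740473 t 15.55 tq uv [0.0459 0.3763]
```

```bash
python3 - <<'E'
from station import arm
from h import *
for c in("side","top"):
    p,d=arm.camera(c); np.savez(f"{c}6.npz",p=p,d=d)
p=np.load("side6.npz")["p"][130:220,240:360,::-1]; cv2.imwrite("pics/s6.png",cv2.resize(p,None,fx=6,fy=6,interpolation=cv2.INTER_CUBIC))
E
python3 q.py
```

```text
pos uv [-20.1425   0.6256] z 0.07811026916007602 F uv [-0.9849  2.5654] Fz 6.629777659101939 t 15.65 tq uv [ 0.586  -0.1996]
```

View pics/s6.png

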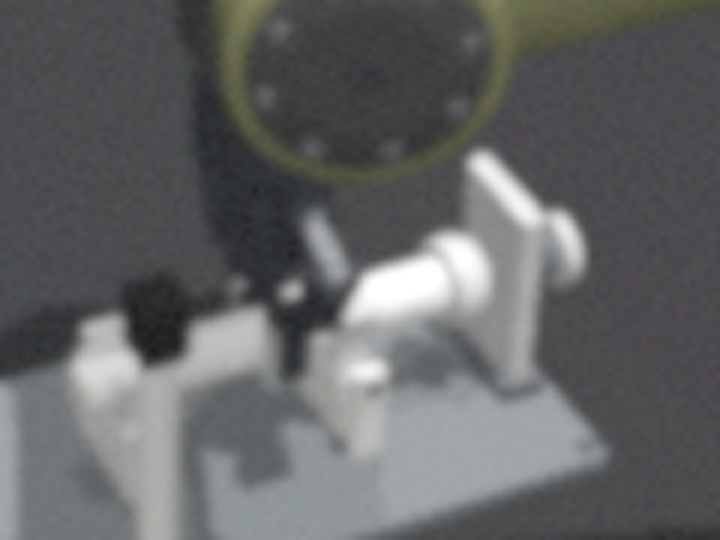

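```bash
python3 -m inch '[[2,0.04,0,0,0],[2,0.04,0,0,0],[2,0.04,0,0,0]]'>/dev/null; python3 q.py; python3 -m inch '[[2,0.04,0,0,0],[2,0.04,0,0,0],[2,0.04,0,0,0]]'>/dev/null; python3 q.py
```

```text
pos uv [-20.5297   0.6415] z 0.07810436734576476 F uv [ 2.1024 -1.5028] Fz 3.750208751246815 t 15.95 tq uv [-0.0642  0.3204]
pos uv [-20.7211   0.6485] z 0.07809355375640378 F uv [-0.2305  1.3879] Fz 5.774053525439408 t 16.25 tq uv [ 0.244  -0.6732]
```

```bash
python3 -m inch '[[2,0.03,0,0,0],[2,0.03,0,0,0],[2,0.03,0,0,0]]'>/dev/null; python3 q.py; python3 -m inch '[[2,0.03,0,0,0],[2,0.03,0,0,0],[2,0.03,0,0,0]]'>/dev/null; python3 q.py
```

```text
pos uv [-20.8239   0.6573] z 0.07811852259147846 F uv [ 5.3314 -0.1717] Fz 5.1500553570278385 t 16.55 tq uv [-0.0072 -1.731 ]
pos uv [-20.9265   0.6641] z 0.07812415241998044 F uv [ 4.5183 -0.5084] Fz 3.76277797448501 t 16.85 tq uv [-0.2619 -1.7793]
```

```bash
python3 -m inch '[[2,-0.05,0,0,0],[2,-0.1,0,0,0],[2,-0.13,0,0,0],[2,-0.13,0,0,0],[2,-0.13,0,0,0]]'>/dev/null; python3 q.py
```

```text
pos uv [-20.6942   0.6463] z 0.07811042797959172 F uv [ 3.9418 -0.4085] Fz 4.256886066237827 t 17.35 tq uv [-0.1594 -0.4963]
```

```bash
python3 -m inch '[[2,-0.05,0,0,0],[2,-0.1,0,0,0],[2,-0.1,0,0,0],[2,-0.1,0,0,0]]'>/dev/null; python3 q.py
```

```text
pos uv [-20.3888   0.6442] z 0.07805531573387213 F uv [-3.0048  2.5395] Fz 10.231153949817404 t 17.75 tq uv [ 0.6181 -0.0393]
```

```bash
python3 -m inch '[[2,-0.04,0,0,0],[2,-0.07,0,0,0],[2,-0.07,0,0,0],[2,-0.07,0,0,0]]'>/dev/null; python3 q.py
```

```text
pos uv [-19.6634   0.6629] z 0.07809070295557663 F uv [ 1.1925 -0.9829] Fz 5.942425173511123 t 18.15 tq uv [-0.0187  0.4471]
```

```bash
python3 -m inch '[[3.2,0,0,0,0],[4,0,0,0,0],[5,0,0,0,0],[6,0,0,0,0],[6,0,0,0,0],[6,0,0,0,0]]'; python3 -m inch '[[6,0,0,-0.5,0],[6,0,0,-1.5,0],[6,0,0,-3,0],[6,0,0,-5,0],[6,0,0,-8,0],[6,0,0,-11,0],[6,0,0,-14,0],[6,0,0,-17,0],[6,0,0,-18,0],[6,0,0,-18,0]]'
python3 - <<'E'
from station import arm
from h import *
import pickle
from scipy.optimize import least_squares
s=arm.get_state(); pr=arm.camera_params("wrist"); p,d=arm.camera("wrist"); pickle.dump((pr,p,d,s),open("w7.pkl","wb"))
cv2.imwrite("pics/w7.png",cv2.resize(p[:,:,::-1],None,fx=1.5,fy=1.5))
v,u=np.mgrid[0:384,0:512]; px=np.c_[u.ravel(),v.ravel()]
P=(pr["eye"]+ray(pr,px)*d.ravel()[:,None]); ok=d.ravel()>0
C=np.array([.5115,-.0572,0]); y=np.radians(35.88)
R=np.array([[np.cos(y),-np.sin(y),0],[np.sin(y),np.cos(y),0],[0,0,1]]); H=(P-C)@R
m=ok&(np.abs(H[:,1])<.02)&(np.abs(H[:,0])<.08)&(H[:,2]>.073)&(H[:,2]<.09)&(np.abs(np.abs(H[:,0])-.055)>.012)
Q=H[m]; f=lambda a: np.hypot(Q[:,1]-a[0]-a[2]*Q[:,0],Q[:,2]-a[1]-a[3]*Q[:,0])-.014
r=least_squares(f,[0,.07,0,0],loss="soft_l1",f_scale=.001); print(r.x,m.sum())
ax=ok&(np.abs(H[:,1])<.01)&(H[:,2]>.05)&(H[:,2]<.12)
for lo in np.arange(-.15,.1,.003):
    k=ax&(H[:,0]>lo)&(H[:,0]<lo+.003)
    if k.sum() and (lo<-.08 or lo>.06): print("%.3f %d %.4f %.4f"%(lo,k.sum(),np.percentile(H[k,2],90),H[k,2].min()),end=" | ")
E
```

```text
t: 18.75
position: [0.4957, -0.0676, 0.0777]
ee_rot: [[-0.81, -0.587, -0.0], [-0.587, 0.81, -0.0], [0.0, 0.0, -1.0]]
force: [0.4, -0.8, 0.3]
grip_width: 0.0596
t: 19.75
position: [0.4965, -0.0675, 0.2607]
ee_rot: [[-0.81, -0.587, 0.004], [-0.587, 0.81, 0.001], [-0.004, -0.002, -1.0]]
force: [0.1, 0.7, 0.2]
grip_width: 0.06
[0.0007 0.0699 0.0001 0.0013] 2286
-0.147 57 0.1178 0.1145 | -0.144 89 0.1180 0.1148 | -0.141 94 0.1179 0.1152 | -0.138 253 0.1168 0.0612 | -0.135 48 0.0824 0.0756 | -0.132 60 0.0823 0.0756 | -0.129 49 0.0859 0.0763 | -0.126 69 0.0885 0.0843 | -0.123 54 0.0908 0.0850 | -0.120 68 0.0925 0.0889 | -0.117 60 0.0922 0.0892 | -0.114 62 0.0924 0.0879 | -0.111 79 0.0919 0.0781 | -0.108 61 0.0840 0.0793 | -0.105 66 0.0839 0.0787 | -0.102 71 0.0841 0.0781 | -0.099 60 0.0840 0.0787 | -0.096 60 0.0839 0.0785 | -0.093 60 0.0841 0.0779 | -0.090 60 0.0841 0.0787 | -0.087 59 0.0842 0.0779 | -0.084 60 0.0840 0.0784 | -0.081 60 0.0844 0.0782 | 0.060 43 0.0841 0.0778 | 0.063 39 0.0845 0.0796 | 0.066 40 0.0840 0.0778 | 0.069 40 0.0841 0.0791 | 0.072 40 0.0843 0.0787 | 0.075 32 0.0837 0.0804 | 0.078 4 0.0832 0.0807 |
```

View pics/w7.png

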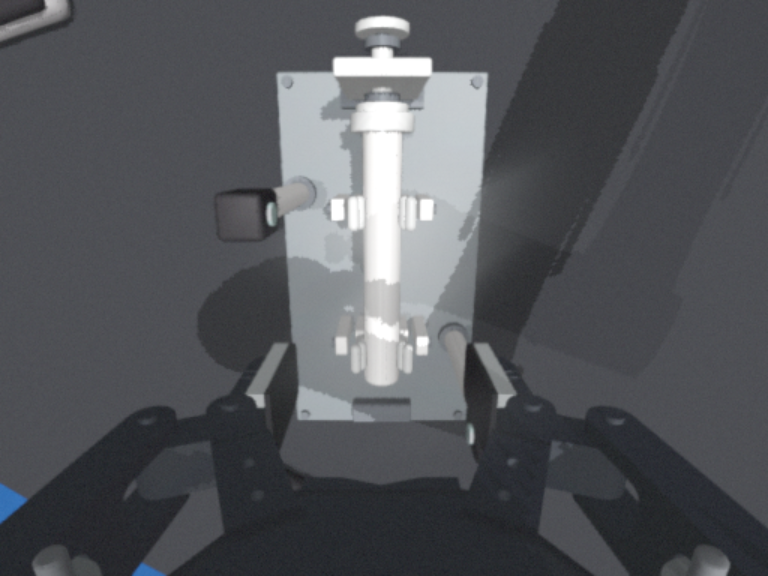

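Run:
```python
from station import arm
from h import *
p0=np.load("side0.npz")["p"]; p,d=arm.camera("side")
# bystander regions unchanged? driver, mouse, jar
for n,(a,b,c,e) in dict(driver=(170,185,200,245),mouse=(283,118,318,142),jar=(205,310,250,365)).items():
    print(n,np.abs(p[b:e,a:c].astype(float)-p0[b:e,a:c]).mean())
print(arm.get_state()["force"],arm.get_state()["t"]); print(arm.sign_off())
```

```text
driver 24.479444444444443
mouse 26.20873015873016
jar 24.075555555555557
[-0.3818 -0.6008 -0.5066] 19.85
the job is handed in; nothing more can be done
None
```

Run:
```python
from h import *
a=cv2.cvtColor(np.load("side0.npz")["p"],cv2.COLOR_RGB2GRAY);b=cv2.cvtColor(np.load("side6.npz")["p"],cv2.COLOR_RGB2GRAY)
for n,(x,y,X,Y) in dict(driver=(170,185,200,245),mouse=(283,118,318,142),jar=(205,310,250,365)).items():
    r=cv2.matchTemplate(b[y-8:Y+8,x-8:X+8],a[y:Y,x:X],cv2.TM_CCOEFF_NORMED); print(n,cv2.minMaxLoc(r)[1],cv2.minMaxLoc(r)[3], a[y:Y,x:X].mean(),b[y:Y,x:X].mean())
```

```text
driver 0.9964820742607117 (8, 8) 81.285 81.73444444444445
mouse 0.055522363632917404 (0, 13) 90.43333333333334 96.70595238095238
jar 0.9995477795600891 (8, 8) 132.96161616161615 133.50868686868688
```

Run:
```python
from h import *
a=cv2.cvtColor(np.load("top0.npz")["p"],cv2.COLOR_RGB2GRAY);b=cv2.cvtColor(np.load("top6.npz")["p"],cv2.COLOR_RGB2GRAY)
for n,(x,y,X,Y) in dict(driver=(203,137,262,155),mouse=(350,192,386,228),jar=(118,198,148,222)).items():
    r=cv2.matchTemplate(b[y-8:Y+8,x-8:X+8],a[y:Y,x:X],cv2.TM_CCOEFF_NORMED); print(n,cv2.minMaxLoc(r)[1],cv2.minMaxLoc(r)[3])
```

```text
driver 0.9978303909301758 (8, 8)
mouse 0.9983948469161987 (8, 8)
jar 0.9979891180992126 (8, 8)
```

The shaft is turned end for end and back in both clips, with its collar end resting against the stop's pad. I handed the job in at 19.85 s of the 51 s allowed.

**What I did:** I gripped the shaft between the clips and lifted it to about 0.23 m, well above the mast tops. I turned it 180° there, snapped it back in with about 13 N, and slid it towards the stop in small steps. I then backed off about 1 mm and released it.

**Last checks:**
- **Seating:** after release, the wrist depth image put the shaft axis at 69.9 mm with a slope of 0.0013, against the 70 mm given.
- **Collar:** it now sits at the stop end.
- **Pad:** the pad face was measured beforehand at about 118 mm from the middle. The collar face now sits at about 120 mm, so the pad is compressed by an estimated 1.5–2 mm of its 3 mm. The force readings were too noisy (about ±3 N) to feel the 1 N spring. I felt only the solid end of travel, at about 5 N.
- **Masts:** no force reading suggested contact with either mast.
- **Bystanders:** my last comparison of raw side pictures, just before hand-in, showed a difference of about 24 grey levels around all three objects. I handed in before explaining it. Matching top pictures from the start and from t = 15.6 s afterwards showed the mouse, screwdriver and jar exactly where they were (correlation 0.998, no shift). A similar match in the side view agreed for the screwdriver and jar, but the mouse did not match there, probably because the arm blocked the view.
- **After t = 15.6 s:** the gripper only worked at the holder and then rose straight up.

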